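# Rock the kit's angle gauge to its set mark and hold it

### The arm

A 6-joint arm with a two-finger parallel gripper is mounted at the origin on the work surface. World frame = base frame: x ahead of the robot, y to its left, z up, the work surface at z = 0. Lengths are in mm, angles in rad, forces in N, time in s.
With the tool pointing down it reaches from about 300 to 775 mm from the base axis. Payload 14.6 kg.
Tool frame: the origin (TCP) lies at the very end of the fingers, on their centre line; the grasp point (between the pads) lies 19 mm behind it; z points along the fingers, y is the line along which they close (so a half turn about z gives the same grasp; the last joint's range is limited). The gripper opens to 94 mm and grips with 3 to 60 N. Pads are 16 mm wide; open, the fingers measure 119 mm over their backs; the gripper's body (75 mm by 177 mm) begins 78 mm behind the grasp point.
Start: joints at [1.135, 0.3, 1.521, -0, 1.321, -0.067], TCP at [198.27, 513.009, 205.446] pointing down, gripper open.
Joint ranges: [-3.03, 3.03], [-0.79, 2.21], [0.23, 2.52], [-1.04, 4.18], [0, 3.07], [-2.55, 2.55]. Speed limits (rad/s): [2.22, 2.22, 2.57, 3.14, 3.14, 3.14].

### API

Orientations are given as [roll, pitch, yaw] about the fixed x, y, z axes, in that order (R = Rz(yaw) Ry(pitch) Rx(roll)).
In Python, from cell import manip, eyes, ticket gives the robot as it stands. The module is installed in compiled form; this text tells all that it offers.
- The arm moves only by the tool arm_command, never from a script. Its argument "plan" is a list of rows, each a list of 5 numbers: the opening, from -1 (shut) to 1 (fully open), then the shift along the tool's x, y, z in m, then the turn about the tool's z in rad. In form: [[jaw, dx, dy, dz, roll], ...]. A call has 1 to 20 rows; each row shifts and turns the commanded pose from where the row before left it, along the tool's axes as they then stand; what a row does not reach is not made up. A row lasts 1/8 s, in which the tool goes at most 62.5 mm and 10.7 degrees, less where a joint would pass 70% of its speed; a pose out of reach is approached as far as the arm can. A call is refused whole if a number of a shift passes 0.0625 or a number of a turn 0.188, either way. A call with a gripper value outside its range is refused whole. The fingers move at their own pace and stop on an object; "newtons" is the grip in N (left out, the last holds). Time passes only in rows, so rows that do not move let the fingers close. It gives the time, the measured TCP pose, the force, the opening and the grip force at its end, in the units of the state.
- manip.read_state(): the state, without advancing time (a new reading comes with each control period).
- eyes.camera(name): name is "scene" or "top" or "wrist"; returns a dict with "img" (384x512x3 uint8, blue, green, red), "z_map" (384x512 float32, mm along the optical axis (not along the pixel's ray), 0 where there is no reading), "fx", "fy", "cx", "cy" (pixels), "eye" and "orientation" of the camera in the world. Camera axes: x right, y down, z forward; pixel columns grow to the right and rows downward; lengths in mm; the calibration is good to about 2 mm. A picture is of the moment at which its call begins.
- ticket.sign_off(): hands the job in; it is judged then, once.
The state is a dict: "clock": time; "joints": joint angles; "qd": joint speeds; "effort": joint torques, N m; "eef_pos": TCP position; "eef_rot": TCP orientation; "wrist_force": force on the tool from outside, world axes, zero at the start; "moment": the same for the moment, N m; "finger_gap": finger opening in mm; "finger_force": force on a finger pad.
Only numpy, scipy, OpenCV 4.12 (cv2) and the standard library are available. Lean on these libraries where they do the work, as an engineer would, in place of code of your own. Each camera call takes 0.05 s, during which the arm holds its last target. There are 200 camera calls.

### The job

Pick up the construction kit's angle gauge and set the middle of its foot on the tall sprung stud of the bearing block, pressing the spring part of the way down but not to its stop. Rock the gauge sideways on the stud until its swinging pointer comes to rest on the marker tab at the rim of its dial, so that a classmate can fit a ramp to that slope. Finish while still holding the gauge there, steady on the stud with the pointer on the tab, and leave the other parts on the desk where they lie.

Things in the scene. Friction and masses are not known exactly. Their poses are not given: they have to be found in the camera images.
- gauge_grip (a point): Centre of the gauge's grip: an upright black block 34 mm wide (along y, the sides to pinch), 24 mm thick (x), its top 24 mm above this point and its lower end 26 mm below it, where the round dial begins. The loose gauge (about 0.3 kg) starts standing upright on the desk; this point is 148 mm above the underside of its foot. Its z axis is the gauge's up, its x axis the way the dial faces (away from the robot, within about 25 degrees), its y axis runs along the foot.
- gauge_foot (a point): Centre of the flat underside of the gauge's foot, an aluminium bar 130 mm long (y), 44 mm deep (x), 12 mm thick; same axes as gauge_grip. Above it stands a white-faced dial 100 mm in diameter, centre 72 mm above this point.
- gauge: The whole gauge, 172 mm tall; origin and axes as gauge_foot.
- pointer (a joint): Swing of the black pendulum pointer (38 mm, arrow-ended, pivoted on a brass hub at the dial's centre, 72 mm above the foot) relative to the gauge, rad. It always hangs plumb: 0 when the gauge is upright; positive is towards the gauge's +y side. Leaning the gauge's +y side down by an angle makes it settle at plus that angle. It swings lightly damped, period about 0.4 s, and settles in about 1.5 s.
- marker (a joint): Angle on the dial of the dark steel marker tab (10 mm wide, 15 mm long, sticking out over the dial's rim), same zero and sign as pointer, rad; set beforehand between 0.14 and 0.36 and stiff. It shows where the pointer must come to rest.
- pointer_tip (a point): Point just below the pointer's arrow end, 42 mm from the pivot.
- marker_tip (a point): Inner end of the marker tab, 42 mm from the same pivot; coincides with pointer_tip when the pointer is on the mark.
- stud_crown (a point): Top of the tall stud on the fixed bearing block: a steel dome of 12 mm radius on a spring, 72 mm above the desk when free. It moves down as it is pressed. Axes are the block's: the block is an aluminium perforated plate 64 mm (x) by 150 mm (y) by 16 mm thick, with a low fixed stud, 42 mm high, 45 mm from the tall one along +y. The block is turned up to about 20 degrees either way.
- stud (a joint): How far the tall stud is pressed down, m: 0 free, 0.012 at its stop; about 0.5 N to start and 0.5 N more per mm.
- driver: Bystander: small nut driver lying on the desk, 160 mm long.
- wheel: Bystander: black rubber toy wheel lying flat, 52 mm in diameter.
- girder: Bystander: perforated steel channel 110 mm long, 30 mm wide, lying on the desk.
Mind the look-alikes: they are no part of the job. Leave any orange look-alike of the gauge alone.

How it is judged (in metres and radians):
On the way, in this order (a step that is already met when the one before it is completed fails the run):
1. the gauge is lifted off the desk in the gripper (height (world z) of gauge_foot above 0.03 m and contact force between the fingers and gauge above 1.5 N), for 0.2 s.
2. the held gauge's foot bears on the tall stud (value of joint stud above 0.0012 m and distance between gauge_foot and stud_crown below 0.025 m and contact force between the fingers and gauge above 1.5 N), for 0.2 s.
At the end, for the whole second after the job is handed in: The gripper still holds the gauge (at least 1.5 N on the fingers), nearly still; the middle of its foot (within 25 mm) bears on the tall stud, pressing it 1.2 to 11.5 mm down; the pointer hangs still (under 0.3 rad/s) with its tip within 3 mm (4 degrees) of the marker tab (all of step 2 and distance between pointer_tip and marker_tip below 0.003 m and velocity of joint pointer between -0.3 and 0.3 rad/s and value of joint stud below 0.0115 m and contact force between gauge and stud above 0.4 N and linear speed of gauge below 0.02 m/s); the arm keeps its last pose, push and grip.
It fails at once if the gauge was toppled (angle between gauge's own z axis and vertical above 1 rad).
It fails at once if the driver was disturbed (moved over 30 mm) (distance of driver from where it was at the start of the episode above 0.03 m).
It fails at once if the wheel was disturbed (moved over 30 mm) (distance of wheel from where it was at the start of the episode above 0.03 m).
It fails at once if the girder was disturbed (moved over 30 mm) (distance of girder from where it was at the start of the episode above 0.03 m).
It also fails if it takes over 45 s, if anything falls off the work surface, if the arm or the gripper's body presses on something with over 40 N, if the wrist force passes 120 N, or if a joint passes its speed limit or range.

## Working session

There is one attempt and no reset: what is moved stays moved. The work goes in short steps, Python scripts to look and compute and a tool call to move; the robot and the scene stay as the last step left them, time stands still between calls to the robot, and variables do not carry over. Pictures are saved under pics/ and viewed, at most 10 in all, crops included, and the job is handed in when it is done.

Besides the shell and the picture viewer there is one more tool, called after "Emit:" by a JSON object that holds its "fn" and its "kwargs". arm_command: Moves the arm, as the interface text tells. Its arguments: {"type":"object","properties":{"plan":{"type":"array"},"newtons":{"type":"number"}},"required":["plan"]}

```bash
mkdir -p pics; cat > h.py <<'E'
import numpy as np,cv2
from scipy.spatial.transform import Rotation as R
from cell import manip,eyes,ticket
def cam(n):
    c=eyes.camera(n); o=np.array(c["orientation"],float)
    c["R"]=o if o.shape==(3,3) else R.from_euler("xyz",o).as_matrix()
    c["eye"]=np.array(c["eye"],float); return c
def pts(c):
    v,u=np.mgrid[:384,:512]; z=c["z_map"]
    p=np.stack([(u-c["cx"])/c["fx"]*z,(v-c["cy"])/c["fy"]*z,z],-1)
    p=p@c["R"].T+c["eye"]; p[z==0]=np.nan; return p
def px(c,P):
    q=(np.array(P)-c["eye"])@c["R"]; return q[0]/q[2]*c["fx"]+c["cx"],q[1]/q[2]*c["fy"]+c["cy"]
E
python3 - <<'E'
from h import *
ims=[]
for n in("scene","top"):
    c=cam(n);print(n,c["orientation"],c["eye"],c["fx"]);ims.append(c["img"]);np.savez(f"{n}0.npz",img=c["img"],p=pts(c))
cv2.imwrite("pics/a.png",cv2.resize(np.vstack(ims),(800,1200))[:600]);cv2.imwrite("pics/b.png",cv2.resize(ims[1],(800,600)))
print(manip.read_state())
E
```

```text
scene [-2.16787459 -0.01661194  0.95774338] [1433.61712235 -484.91084051  821.92313871] 472.2190999555442
top [-2.99845078  0.00669372 -1.58849849] [ 441.88678381   85.97595434 1164.86376348] 394.6133724670713
{'clock': 0.1, 'joints': array([ 1.13537140e+00,  3.00399531e-01,  1.52153407e+00, -1.80072155e-05,
        1.32070222e+00, -6.65770061e-02]), 'qd': array([ 0.00114968, -0.00081435, -0.00413425,  0.00150895, -0.00100182,
        0.0002522 ]), 'effort': array([ 5.70561169e-04, -5.32642257e+01, -3.53282261e+01,  7.09185773e-02,
        2.34706403e-02, -3.48933588e-05]), 'eef_pos': array([198.19015967, 512.78967641, 204.94547574]), 'eef_rot': array([-3.14055064e+00, -5.19958879e-05,  2.77274917e+00]), 'wrist_force': array([ 0.33929425, -0.88507617, -0.78953922]), 'moment': array([-0.02925785, -0.00996812,  0.01506461]), 'finger_force': 0.0, 'finger_gap': 93.91483153850895}
```

View pics/a.png

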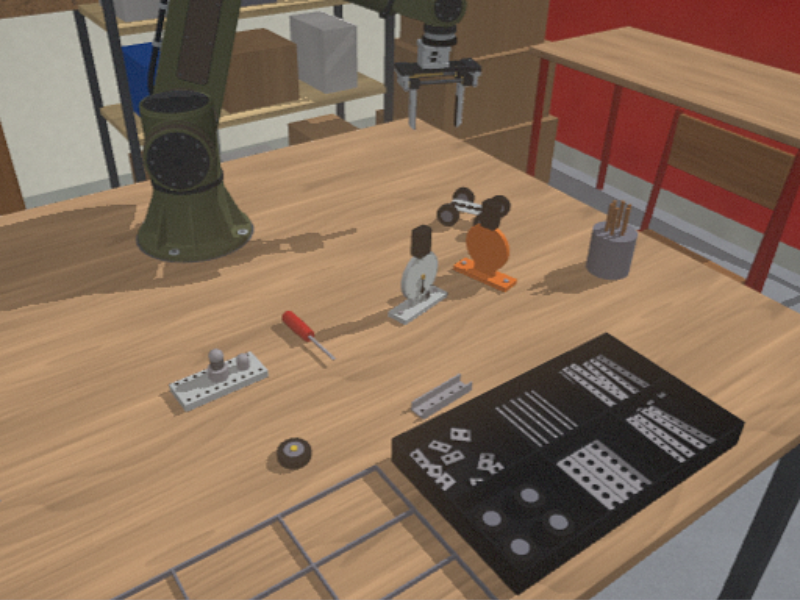

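View pics/b.png

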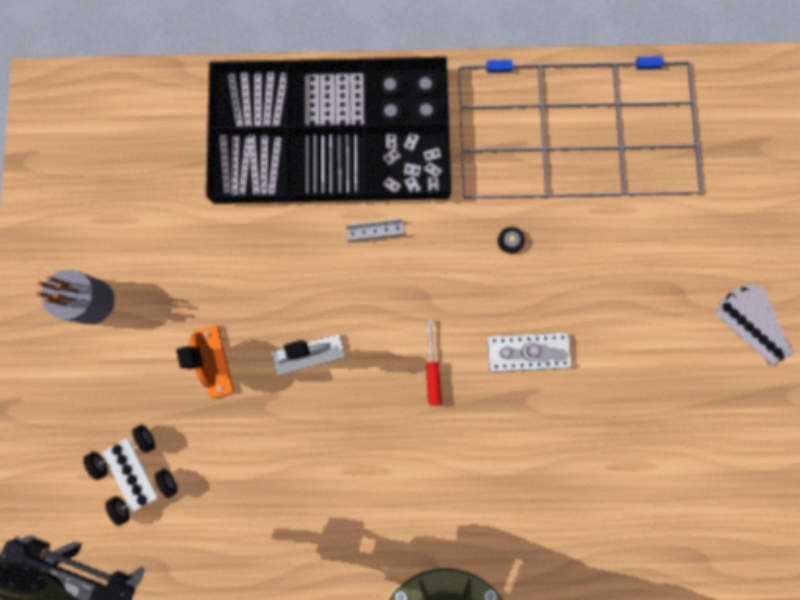

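The pictures show the white gauge in the scene view at about (418,275) of 800 px, and in the top view with foot (308,353) and grip (296,349). The orange look-alike is to its left. The block is in the top view at (530,352), tall stud at (533,351), low stud at (507,352). The driver, at (433,365), lies between the gauge and the block.

```bash
python3 - <<'E'
from h import *
for n in("top","scene"):
    d=np.load(n+"0.npz");p=d["p"].reshape(-1,3);im=d["img"].reshape(-1,3).astype(int)
    i=(int(353*.64)*512+int(320*.64)) if n=="top" else int(305*.64)*512+int(410*.64)
    j=(int(340*.64)*512+int(500*.64)) if n=="top" else int(390*.64)*512+int(190*.64)
    gray=np.ptp(im,axis=1)<30
    print(n,p[i],p[j])
    def near(c,r): return np.hypot(*(p[:,:2]-c[:2]).T)<r
    g=near(p[i],110)
    for nm,m in(("gtop",g&(p[:,2]>150)&(im.max(1)<90)),("foot",g&(p[:,2]>5)&(p[:,2]<20)&gray),("block",near(p[j],110)&(p[:,2]>9)&(p[:,2]<24)&gray),("tall",near(p[j],110)&(p[:,2]>58)),("low",near(p[j],110)&(p[:,2]>34)&(p[:,2]<48))):
        q=p[m]
        if len(q)<4: print(nm,len(q));continue
        (cx,cy),(w,h),a=cv2.minAreaRect(q[:,:2].astype(np.float32))
        print(nm,len(q),"mean",q.mean(0).round(1),"rect",round(cx),round(cy),round(w),round(h),round(a,1),"zmax",q[:,2].max().round(1))
E
```

```text
top [513.62782752 219.04409558  43.47569563] [ 532.81082785 -116.38327627   12.4325583 ]
gtop 124 mean [510.7 241.6 170.7] rect 511 243 22 32 14.2 zmax 176.5
foot 409 mean [508.2 237.7  12.4] rect 512 244 43 129 14.2 zmax 19.4
block 804 mean [ 509.3 -157.    16.2] rect 509 -160 63 135 1.9 zmax 23.3
tall 58 mean [ 509.3 -166.4   67.8] rect 509 -168 22 20 87.9 zmax 73.2
low 93 mean [ 508.  -143.3   38.8] rect 509 -148 69 31 87.6 zmax 47.2
scene [513.11777389 219.74192419  14.76981415] [ 509.48750936 -221.97382596   16.63339544]
gtop 125 mean [515.9 238.2 165. ] rect 513 240 24 38 9.4 zmax 175.2
foot 344 mean [518.9 232.6  12.4] rect 510 241 47 133 14.5 zmax 19.8
block 774 mean [ 516.2 -188.5   16.5] rect 507 -180 71 133 2.8 zmax 23.9
tall 64 mean [ 512.  -172.4   67.3] rect 511 -171 19 21 13.0 zmax 75.2
low 124 mean [ 512.6 -158.8   39.9] rect 511 -153 70 29 87.7 zmax 47.6
```

Emit:
{"fn": "arm_command", "kwargs": {"plan": [[1,0,0,-0.01,0.16],[1,0,0,-0.01,0.16],[1,0,0,-0.01,0.16],[1,0,0,-0.01,0.16],[1,0,0,0,0.16],[1,0,0,0,0.155],[1,-0.034,0.024,0,0],[1,-0.034,0.024,0,0],[1,-0.034,0.024,0,0],[1,-0.034,0.024,0,0],[1,-0.034,0.024,0,0],[1,-0.034,0.024,0,0],[1,-0.034,0.024,0,0],[1,-0.034,0.024,0,0],[1,-0.034,0.024,0,0],[1,-0.034,0.024,0,0],[1,0,0,0,0]], "newtons": 20}}

```text
clock: 2.22
eef_pos: [515.4, 240.2, 244.6]
eef_rot: [-3.14, 0.0, 1.815]
wrist_force: [-0.6, 0.0, 0.2]
finger_gap: 93.9
finger_force: 0.0
```

```bash
python3 - <<'E'
from h import *
s=manip.read_state();print(s["eef_pos"],s["eef_rot"],s["joints"])
w=cam("wrist");c=cam("scene");p=pts(c)
im=c["img"][110:230,200:360]
cv2.imwrite("pics/c.png",np.hstack([cv2.resize(w["img"],(400,300)),cv2.resize(im,(400,300),interpolation=2)]))
w2=pts(w).reshape(-1,3); g=w2[(w2[:,2]>155)&(w2[:,2]<190)&(np.hypot(w2[:,0]-512,w2[:,1]-243)<40)]
if len(g)>5: print(len(g),cv2.minAreaRect(g[:,:2].astype(np.float32)),np.median(g[:,2]))
E
```

```text
[515.37783057 240.21639286 244.64008428] [-3.14039418e+00  3.63953373e-04  1.81485253e+00] [ 3.71847184e-01  3.16062933e-01  1.40885759e+00 -2.10706024e-04
  1.41790722e+00  1.27823418e-01]
845 ((509.873046875, 244.03549194335938), (23.860435485839844, 33.76351547241211), 13.204996109008789) 171.4725720773232
```

View pics/c.png

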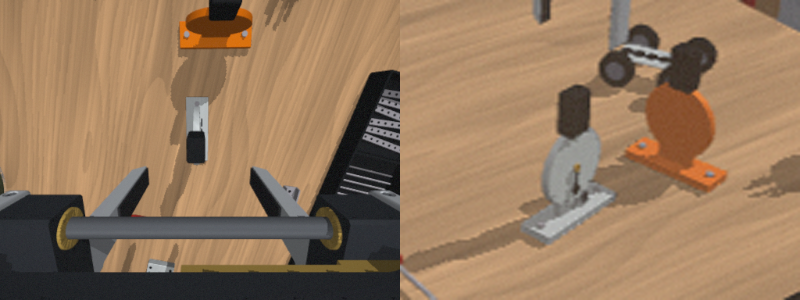

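The wrist view shows the grip (195,147) between the open fingers, and the scene crop shows the gauge upright with its pointer and tab near (578,185). I'm descending to pinch the grip's front and back faces. The tool axis stays vertical, so the gauge has to pivot about the pinch line.

Emit:
{"fn": "arm_command", "kwargs": {"plan": [[1,0.0045,-0.004,0.02,0],[1,0,0,0.03,0],[1,0,0,0.03,0],[1,0,0,0.02,0],[1,0,0,0.012,0],[1,0,0,0,0],[-1,0,0,0,0],[-1,0,0,0,0],[-1,0,0,0,0],[-1,0,0,0,0],[-1,0,0,0,0],[-1,0,0,0,0],[-1,0,0,0,0],[-1,0,0,0,0]], "newtons": 25}}

```text
clock: 4.08
eef_pos: [509.1, 245.4, 133.4]
eef_rot: [-3.141, 0.0, 1.818]
wrist_force: [0.4, 1.5, -0.6]
finger_gap: 24.0
finger_force: 25.0
```

Emit:
{"fn": "arm_command", "kwargs": {"plan": [[-1,0,0,-0.01,0],[-1,0,0,-0.02,0],[-1,0,0,-0.025,0],[-1,0,0,-0.025,0],[-1,0,0,-0.02,0],[-1,0,0,-0.01,0],[-1,0,0,0,0],[-1,0,0,0,0]]}}

```text
clock: 5.08
eef_pos: [508.9, 245.3, 242.5]
eef_rot: [-3.14, 0.0, 1.818]
wrist_force: [-0.2, -0.4, -2.6]
finger_gap: 24.1
finger_force: 25.0
```

Emit:
{"fn": "arm_command", "kwargs": {"plan": [[-1,-0.01,-0.0025,0,0],[-1,-0.02,-0.005,0,0],[-1,-0.028,-0.007,0,0],[-1,-0.028,-0.007,0,0],[-1,-0.028,-0.007,0,0],[-1,-0.028,-0.007,0,0],[-1,-0.028,-0.007,0,0],[-1,-0.028,-0.007,0,0],[-1,-0.028,-0.007,0,0],[-1,-0.028,-0.007,0,0],[-1,-0.028,-0.007,0,0],[-1,-0.028,-0.007,0,0],[-1,-0.028,-0.007,0,0],[-1,-0.028,-0.007,0,0],[-1,-0.022,-0.0055,0,0],[-1,-0.012,-0.003,0,0],[-1,0,0,0,0.15],[-1,0,0,0,0.15],[-1,0,0,0,0.14],[-1,0,0,0,0]]}}

```text
clock: 7.58
eef_pos: [509.7, -167.1, 243.4]
eef_rot: [-3.142, 0.0, 1.379]
wrist_force: [-0.4, 0.1, -3.0]
finger_gap: 23.7
finger_force: 25.0
```

```bash
python3 - <<'E'
from h import *
s=manip.read_state();print(s["eef_pos"],s["eef_rot"],s["joints"],s["finger_force"],s["wrist_force"])
c=cam("scene");p=pts(c);np.savez("s1.npz",img=c["img"],p=p)
u,v=map(int,px(c,[*s["eef_pos"][:2],120]));print(u,v)
cv2.imwrite("pics/d.png",cv2.resize(c["img"][v-70:v+80,u-80:u+120],(800,600),interpolation=2))
q=p.reshape(-1,3);im=c["img"].reshape(-1,3).astype(int)
z0=s["eef_pos"][2]-133.4
m=(np.hypot(*(q[:,:2]-s["eef_pos"][:2]).T)<90)&(abs(q[:,2]-z0-8)<9)
print(z0,m.sum(),cv2.minAreaRect(q[m][:,:2].astype(np.float32)))
E
```

```text
[ 509.65851579 -167.06579163  243.44428491] [-3.14152105e+00  3.26660308e-05  1.37863568e+00] [-3.85031790e-01  2.42271671e-01  1.50523989e+00 -4.65094756e-05
  1.39414511e+00 -1.92862970e-01] 24.997031092643738 [-0.41209844  0.13277185 -2.9511916 ]
136 209
110.04428491147789 651 ((509.0864562988281, -170.69143676757812), (129.69757080078125, 51.384300231933594), 78.73270416259766)
```

View pics/d.png

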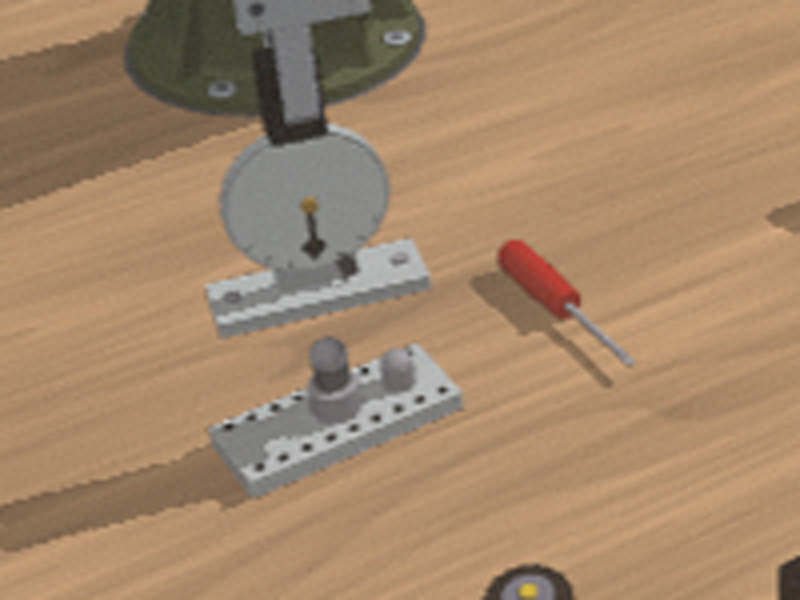

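The crop shows the gauge held upright above the stud: hub (310,204), pointer tip (315,250), tab (347,265), free stud crown (327,340).

Emit:
{"fn": "arm_command", "kwargs": {"plan": [[-1,0,0,0.01,0],[-1,0,0,0.015,0],[-1,0,0,0.008,0],[-1,0,0,0.004,0],[-1,0,0,0.002,0],[-1,0,0,0.002,0],[-1,0,0,0.002,0],[-1,0,0,0.002,0],[-1,0,0,0,0],[-1,0,0,0,0],[-1,0,0,0,0]]}}

```text
clock: 9.0
eef_pos: [510.0, -166.9, 198.6]
eef_rot: [3.141, 0.0, 1.378]
wrist_force: [-0.4, 0.6, 0.0]
finger_gap: 24.0
finger_force: 25.0
```

```bash
cat >> h.py <<'E'
def look(name,gyaw):
    s=manip.read_state();t=s["eef_pos"];c=cam("scene");im=c["img"];p=pts(c)
    print("tcp",t.round(1),"F",s["wrist_force"].round(1),"grip",round(s["finger_force"],1),"gap",round(s["finger_gap"],1))
    n=np.array([np.cos(gyaw),np.sin(gyaw),0]);gy=np.array([-n[1],n[0],0])
    u0,v0=[int(a) for a in px(c,[t[0],t[1],t[2]-70])]
    cv2.imwrite(name,cv2.resize(im[v0-70:v0+80,u0-100:u0+100],(800,600),interpolation=2))
    # brass hub
    hsv=cv2.cvtColor(im,cv2.COLOR_BGR2HSV);hub=np.zeros((384,512),bool);r=slice(v0-40,v0+45),slice(u0-40,u0+40)
    hub[r]=(hsv[r][...,0]>15)&(hsv[r][...,0]<32)&(hsv[r][...,1]>140)
    k,lab,st,ce=cv2.connectedComponentsWithStats(hub.astype(np.uint8))
    P0=p[hub]; 
    hc=np.argwhere(hub)[:,::-1];print("hub px",hc.mean(0).round(1),len(hc))
    V,U=np.mgrid[:384,:512];ray=np.stack([(U-c["cx"])/c["fx"],(V-c["cy"])/c["fy"],np.ones(U.shape)],-1)@c["R"].T
    hu,hv=hc.mean(0);rh=np.array([(hu-c["cx"])/c["fx"],(hv-c["cy"])/c["fy"],1])@c["R"].T
    on=np.array([t[0],t[1],0])+12*n
    X=c["eye"]+ray*((on-c["eye"])@n/(ray@n))[...,None];H=c["eye"]+rh*((on-c["eye"])@n/(rh@n))
    d=X-H;y=d@gy;z=d[...,2];rad=np.hypot(y,z);ang=np.arctan2(y,-z);dark=im.max(2)<95
    for nm,a,b in(("pointer",15,40),("tab",44,58)):
        m=dark&(rad>a)&(rad<b)&(abs(ang)<.75)
        if nm=="tab":
            k,lab,st,ce=cv2.connectedComponentsWithStats(m.astype(np.uint8));m=lab==1+np.argmax(st[1:,4]) if k>1 else m
        print(nm,m.sum(),"angle from plumb",np.arctan2(y[m].mean(),-z[m].mean()).round(3),"rad",rad[m].mean().round(1))
    print("hub world",H.round(1))
E
python3 -c "
from h import *
look('pics/e.png',-.192)"
```

```text
tcp [ 510.  -166.9  198.6] F [-0.4  0.6  0. ] grip 25.0 gap 24.0
hub px [nan nan] 0
pointer 0 angle from plumb nan rad nan
tab 0 angle from plumb nan rad nan
hub world [nan nan nan]h.py:25: RuntimeWarning: Mean of empty slice.
  hc=np.argwhere(hub)[:,::-1];print("hub px",hc.mean(0).round(1),len(hc))
  ret = um.true_divide(
h.py:27: RuntimeWarning: Mean of empty slice.
  hu,hv=hc.mean(0);rh=np.array([(hu-c["cx"])/c["fx"],(hv-c["cy"])/c["fy"],1])@c["R"].T
h.py:35: RuntimeWarning: Mean of empty slice.
  print(nm,m.sum(),"angle from plumb",np.arctan2(y[m].mean(),-z[m].mean()).round(3),"rad",rad[m].mean().round(1))
  ret = ret.dtype.type(ret / rcount)
```

View pics/e.png

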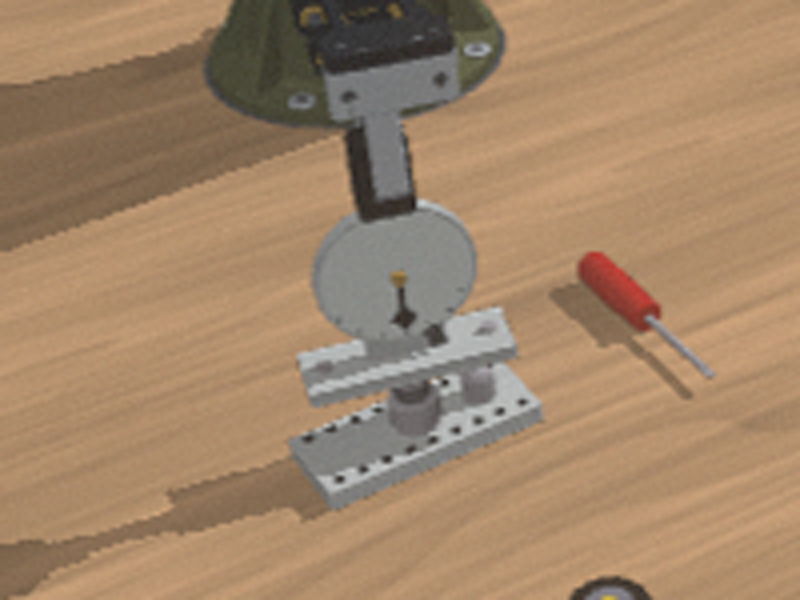

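The crop shows the foot seated on the stud (410,395), the pointer (400,278)→(405,318) and the tab at (436,335). The wrist load went from -3 N to 0, so the stud carries about 3 N and is pressed about 5 mm. I'm fixing the hub mask.

```bash
python3 - <<'E'
s=open("h.py").read()
s=s.replace('r=slice(v0-40,v0+45),slice(u0-40,u0+40)','a,b=[int(q) for q in px(c,hubg)];r=slice(a_:=b-9,b+10),slice(a-10,a+11)')
s=s.replace('(hsv[r][...,0]>15)&(hsv[r][...,0]<32)&(hsv[r][...,1]>140)','hsv[r][...,1]>=np.maximum(70,.6*hsv[r][...,1].max())')
s=s.replace('    # brass hub','    hubg=np.array([t[0],t[1],t[2]-57.])+12*n+dy*gy').replace('def look(name,gyaw)','def look(name,gyaw,dy=0)')
s=s.replace('print("hub px"','print("guess",a,b,hsv[r][...,1].max());print("hub px"')
open("h.py","w").write(s)
from h import *
look('pics/e2.png',-.192)
E
```

```text
tcp [ 510.  -167.   198.5] F [-0.9  0.6 -0. ] grip 25.0 gap 23.5
guess 136 204 143
hub px [135.1 205.4] 11
pointer 22 angle from plumb -0.003 rad 28.6
tab 17 angle from plumb 0.343 rad 50.5
hub world [ 521.1 -172.7  140.9]
```

Emit:
{"fn": "arm_command", "kwargs": {"plan": [[-1,0,0,0,0],[-1,0,0,0,0],[-1,0.003,0,0,0],[-1,0.003,0,0,0],[-1,0.003,0,0,0],[-1,0.003,0,0.0005,0],[-1,0.003,0,0.0005,0],[-1,0.003,0,0.0005,0],[-1,0.003,0,0.0005,0],[-1,0.003,0,0,0],[-1,0,0,0,0],[-1,0,0,0,0],[-1,0,0,0,0],[-1,0,0,0,0],[-1,0,0,0,0],[-1,0,0,0,0]], "newtons": 5}}

```text
clock: 11.1
eef_pos: [514.6, -143.4, 196.5]
eef_rot: [3.141, 0.0, 1.378]
wrist_force: [0.6, 0.6, 0.1]
finger_gap: 23.8
finger_force: 5.0
```

```bash
python3 -c "
from h import *
look('pics/f.png',-.192,-12)"
```

```text
tcp [ 514.6 -143.4  196.5] F [0.6 0.6 0.1] grip 5.0 gap 23.8
guess 141 204 144
hub px [139.8 204.3] 12
pointer 21 angle from plumb -0.004 rad 28.8
tab 15 angle from plumb 0.18 rad 50.9
hub world [ 523.3 -161.6  140.8]
```

View pics/f.png

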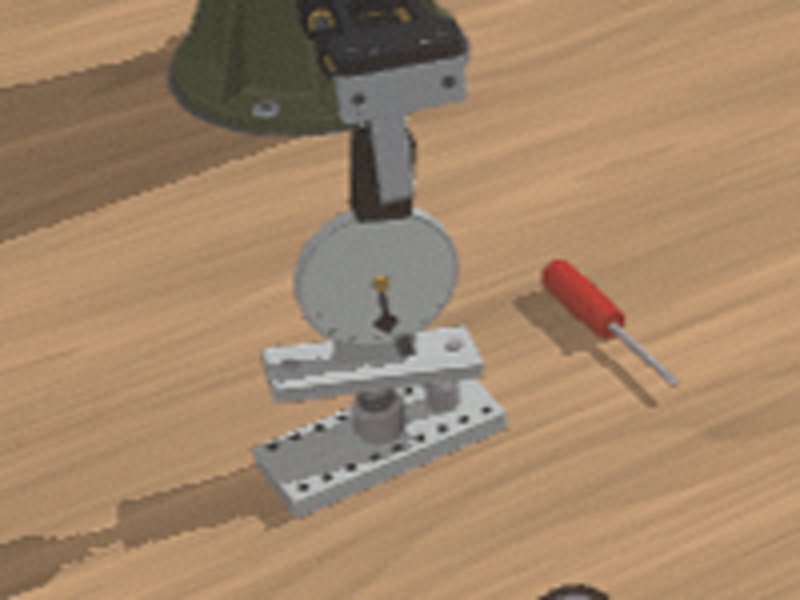

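The crop shows the gauge leaning about 0.163 rad on the stud with no slip. The pointer still hangs plumb and the tab at (404,345) is 0.18 rad away. I'm continuing.

Emit:
{"fn": "arm_command", "kwargs": {"plan": [[-1,0.003,0,0.0005,0],[-1,0.003,0,0.0005,0],[-1,0.003,0,0.0007,0],[-1,0.003,0,0.0007,0],[-1,0.003,0,0.0008,0],[-1,0.003,0,0.0008,0],[-1,0.003,0,0.001,0],[-1,0.003,0,0.001,0],[-1,0.002,0,0.0005,0],[-1,0,0,0,0],[-1,0,0,0,0],[-1,0,0,0,0],[-1,0,0,0,0],[-1,0,0,0,0],[-1,0,0,0,0],[-1,0,0,0,0],[-1,0,0,0,0]], "newtons": 5}}

```text
clock: 13.28
eef_pos: [519.6, -117.9, 189.9]
eef_rot: [-3.142, 0.0, 1.378]
wrist_force: [0.7, 0.2, -0.2]
finger_gap: 23.8
finger_force: 5.0
```

```bash
python3 -c "
from h import *
look('pics/g.png',-.192,-25)"
```

```text
tcp [ 519.6 -117.9  189.9] F [ 0.7  0.2 -0.2] grip 5.0 gap 23.8
guess 147 205 142
hub px [144.8 204.2] 11
pointer 21 angle from plumb -0.014 rad 27.1
tab 18 angle from plumb 0.011 rad 51.2
hub world [ 525.6 -149.7  137.8]
```

View pics/g.png

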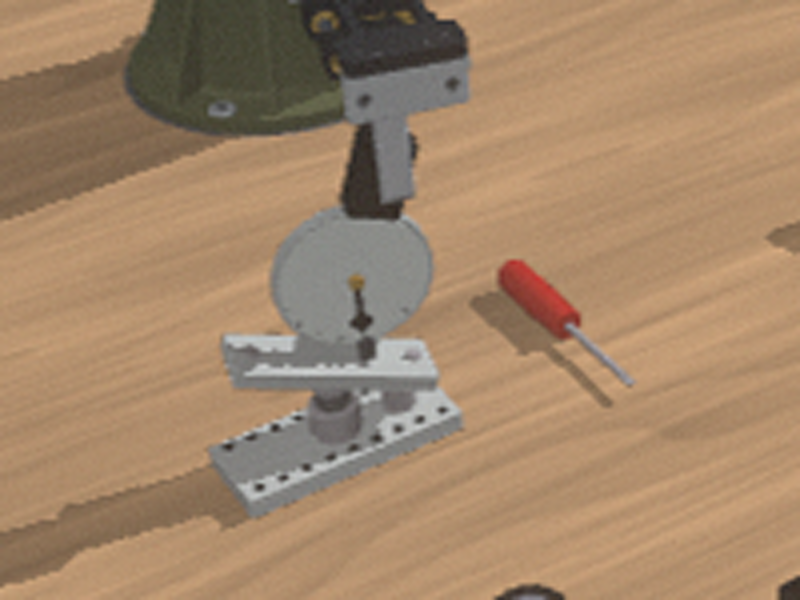

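The crop shows the pointer (357,283)→(361,322) in line with the tab (366,348), with 0.02 rad left. The foot centre computes to within about 2 mm of the stud. Now a last nudge, then I'll firm the grip and settle.

Emit:
{"fn": "arm_command", "kwargs": {"plan": [[-1,0.001,0,0.0003,0],[-1,0.001,0,0.0003,0],[-1,0,0,0,0],[-1,0,0,0,0],[-1,0,0,0,0],[-1,0,0,0,0]], "newtons": 5}}

```text
clock: 14.08
eef_pos: [519.9, -115.9, 189.3]
eef_rot: [-3.142, -0.0, 1.378]
wrist_force: [0.8, 0.3, 0.8]
finger_gap: 23.5
finger_force: 5.0
```

Emit:
{"fn": "arm_command", "kwargs": {"plan": [[-1,0,0,0,0],[-1,0,0,0,0],[-1,0,0,0,0],[-1,0,0,0,0],[-1,0,0,0,0],[-1,0,0,0,0],[-1,0,0,0,0],[-1,0,0,0,0],[-1,0,0,0,0],[-1,0,0,0,0],[-1,0,0,0,0],[-1,0,0,0,0],[-1,0,0,0,0],[-1,0,0,0,0],[-1,0,0,0,0],[-1,0,0,0,0]], "newtons": 12}}

```text
clock: 16.08
eef_pos: [519.9, -115.9, 189.3]
eef_rot: [-3.142, 0.0, 1.378]
wrist_force: [1.1, 0.7, -0.3]
finger_gap: 24.0
finger_force: 12.0
```

```bash
python3 -c "
from h import *
look('pics/h.png',-.192,-25);look('pics/h2.png',-.192,-25)"
```

```text
tcp [ 519.9 -115.9  189.3] F [ 1.1  0.7 -0.3] grip 12.0 gap 24.0
guess 147 205 144
hub px [145.1 204.4] 11
pointer 22 angle from plumb 0.009 rad 28.9
tab 18 angle from plumb -0.006 rad 50.7
hub world [ 525.7 -149.1  137.1]
tcp [ 519.9 -115.9  189.4] F [ 0.3 -0.7  0.6] grip 12.0 gap 24.0
guess 147 205 140
hub px [145.3 204.8] 13
pointer 22 angle from plumb -0.005 rad 27.6
tab 17 angle from plumb 0.001 rad 50.9
hub world [ 525.8 -148.7  135.8]
```

The pointer and tab agree within about 0.015 rad (the limit is about 0.07), and the hold is steady.

```bash
python3 -c "
from cell import ticket
print(ticket.sign_off())"
```

```text
the job is handed in; nothing more can be done
None
```

I handed the job in at about 16 s of the 45 s allowed, and the sign-off returned no verdict: the gauge is held steady on the tall stud, pressed an estimated 5 mm, with the pointer within about 0.015 rad of the marker tab and no other part touched.

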